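Scan a gift box in the shop

ROBOT

A 7-joint arm with a two-finger parallel gripper is mounted at the origin on the work surface. World frame = base frame: x ahead of the robot, y to its left, z up, the work surface at z = 0. Lengths are in m, angles in rad, forces in N, time in s.
With the tool pointing down it reaches from about 0.425 to 0.925 m from the base axis. Payload 6.8 kg.
Tool frame: the origin (TCP) lies midway between the tips of the shut fingers; the grasp point (between the pads) lies 19 mm behind it (bot.pinch_z is the distance from the TCP to the grasp point, in m); z points along the fingers, y is the line along which they close (so a half turn about z gives the same grasp; the last joint's range is limited). The gripper opens to 85 mm and grips with 20 to 120 N. Pads are 22 mm wide; open, the fingers measure 114 mm over their backs; the gripper's body (76 mm by 85 mm) begins 54 mm behind the grasp point. The pads swing forward as they close: fully open they stand 13 mm farther back than shut.
Start: joints at [-1.356, 0.477, 0.022, 1.555, -0.011, 1.109, -0.083], TCP at [0.214, 0.64, 0.231] pointing down, gripper open.
Joint ranges: [-2.96, 2.96], [-0.34, 2.1], [-1.41, 1.46], [0.24, 2.44], [-1.37, 4.51], [0.17, 1.92], [-2.96, 2.96]. Speed limits (rad/s): [2.39, 2.39, 3.14, 3.14, 3.14, 3.14, 3.14].

INTERFACE

Orientations are given as a unit quaternion [w, x, y, z].
In Python, from station import bot, imaging gives the robot as it stands. The module is installed in compiled form; this text tells all that it offers.
- The arm moves only by the tool carry_out, never from a script. Its argument "targets" is a list of rows, each a list of 5 numbers: the shift along the tool's x, y, z in cm, then the turn about the tool's z in degrees, then the opening, from -1 (shut) to 1 (fully open). In form: [[x, y, z, yaw, gripper], ...]. A call has 1 to 12 rows; each row shifts and turns the commanded pose from where the row before left it, along the tool's axes as they then stand; what a row does not reach is not made up. A row lasts 1/10 s, in which the tool goes at most 50 mm and 8.59 degrees, less where a joint would pass 70% of its speed; a pose out of reach is approached as far as the arm can. A call is refused whole if a number of a shift passes 5 or a number of a turn 8.59, either way. A call with a gripper value outside its range is refused whole. The fingers move at their own pace and stop on an object; "force" is the grip in N (left out, the last holds). Time passes only in rows, so rows that do not move let the fingers close. It gives the time, the measured TCP pose, the force, the opening and the grip force at its end, in the units of the state.
- bot.get_obs(): the state, without advancing time (a new reading comes with each control period).
- imaging.read_camera(name): name is "scene" or "side" or "wrist"; returns the picture (400x640x3 uint8, red, green, blue); there is no depth.
- imaging.calibration(name): a dict with "fx", "fy", "cx", "cy" (pixels), "extrinsics" (4x4, takes a point from world to camera coordinates). Camera axes: x right, y up, looking along -z (the intrinsics and any distortion apply to the point x, -y, -z); pixel columns grow to the right and rows downward; lengths in m; the calibration is good to about 2 mm. A picture is of the moment at which its call begins: read the wrist's pose just before it. calibration takes no time and is no camera call; for the wrist camera it gives the pose at the moment of the call.
- bot.hand_in(): hands the job in; it is judged then, once.
The state is a dict: "t": time; "q": joint angles; "joint_vel": joint speeds; "joint_torque": joint torques, N m; "eef_pos": TCP position; "tool_rot": TCP orientation; "contact_force": force on the tool from outside, world axes, zero at the start; "torque": the same for the moment, N m; "gripper_width": opening from 0.0 (shut) to 1.0 (fully open); "grasp_force": force on a finger pad.
Only numpy, scipy, OpenCV 4.12 (cv2) and the standard library are available. Lean on these libraries where they do the work, as an engineer would, in place of code of your own. Each camera call takes 0.05 s, during which the arm holds its last target. There are 200 camera calls.

TASK

Price the teal gift box: first set it down gently into the brass-lipped scanning cradle, label up, fully down and released. Then take the hand scanner from its dock, carry it over the goods displayed in the middle, and hold it upright about 15 mm above the middle of the barcode label, its long side along the barcode, never touching the box with it. Finish while holding the scanner still there, the box still seated, and leave the other goods standing where they are.

Things in the scene. Friction and masses are not known exactly. Their poses are not given: they have to be found in the camera images.
- gift_box: the gift box to be priced: a rigid teal box with two grey bands and a white barcode label on top; 100 mm long (its x), 58 mm wide (y), 56 mm high. Origin: centre of its underside, z up. About 0.22 kg, loose. Grip it across its 58 mm width, near the top, so that the fingertips stay above the cradle's lips
- label (a point): centre of the barcode label, on the gift box's top face, 56 mm above the box's origin; the white label is 62 mm along x (the barcode's long direction, the same as the box's x) and 36 mm along y; z up
- cradle: the scanning cradle: a fixed white base, 150 x 108 x 6 mm, with four outward-flared brass lips round a pocket for the gift box (either way round). The pocket's floor is 106 mm (its x) by 64 mm (y), 6 mm above the table; the lips rise to 21 mm above the table, where the opening is 10 mm larger. Origin: centre of its underside, at table level
- scanner: the hand scanner: white head 80 mm (its x) by 46 mm (y), 26 mm high, red reading window in its flat underside; upright blue handle on top, 44 mm along x, 28 mm along y, from 26 to 96 mm above the underside. Origin: centre of the underside, z up. About 0.18 kg, loose. It stands upright in its dock: lift it straight up, gripping the handle across its 28 mm from above
- dock: the scanner's dock: a fixed black base 124 x 90 mm with grey flared lips; the scanner's underside rests on its floor 10 mm above the table, the lips rise to 23 mm, the pocket is 86 mm (its x) by 52 mm (its y). Origin: centre of its underside
- plain_box: bystander, loose: a burgundy box with gold ribbon and no label, same size as the gift box. Origin: centre of its underside
- notebook: bystander, loose: a green spiral notebook standing on a small wooden easel, 110 mm wide, 110 mm deep at the foot, 163 mm tall. Origin: centre of its underside
- steel_tumbler: bystander, loose: a steel travel tumbler with a black lid, 74 mm across, 145 mm tall. Origin: centre of its underside
- globe: bystander, loose: a blue glass ball on a turned wooden foot, 72 mm across, 91 mm tall. Origin: centre of its underside
- red_tumbler: bystander, loose: a red travel tumbler with a black lid, 74 mm across, 145 mm tall. Origin: centre of its underside
- candle: bystander, loose: a candle jar with a wooden cap, 70 mm across, 85 mm tall. Origin: centre of its underside
- mug: bystander, loose: a blue mug, 80 mm across, 90 mm tall, handle to its +y side. Origin: centre of its underside
Mind the look-alikes: they are no part of the job. What is shaped like the cradle but green is not meant. Leave any green look-alike of the scanner alone.

How it is judged:
On the way, in this order (a step that is already met when the one before it is completed fails the run):
1. the gift box sits fully down in the cradle, upright, released and at rest (horizontal distance between gift_box and cradle below 0.008 m and z of gift_box in the frame of cradle between 0.003 and 0.009 m and angle between the x axis of gift_box and the x axis of cradle, either way round below 0.12 rad and angle between gift_box's own z axis and vertical below 0.06 rad and contact force between the fingers and gift_box below 0.2 N and linear speed of gift_box below 0.03 m/s), for 0.2 s.
2. the scanner is held in the fingers, lifted clear of its dock (distance between scanner and dock above 0.1 m and contact force between the fingers and scanner above 1 N), for 0.1 s.
At the end, for the whole second after the job is handed in: Box released in the cradle: within 8 mm, fully down, upright (0.06 rad), aligned (0.12). Scanner held still, touching neither: underside 5 to 28 mm above the label, within 12 mm of its centre, upright (0.12 rad), long side along the barcode (0.2) (all of step 1 and horizontal distance between scanner and label below 0.012 m and z of scanner in the frame of label between 0.005 and 0.028 m and angle between scanner's own z axis and vertical below 0.12 rad and angle between the x axis of scanner and the x axis of label, either way round below 0.2 rad and linear speed of scanner below 0.03 m/s and contact force between the fingers and scanner above 1 N and contact force between scanner and gift_box below 0.1 N and contact force between scanner and cradle below 0.1 N); the arm keeps its last pose, push and grip.
It fails at once if the box is slammed or pressed hard into the cradle (over 40 N) (contact force between gift_box and cradle above 40 N).
It fails at once if the scanner touches the gift box (over 1 N) (contact force between scanner and gift_box above 1 N).
It fails at once if another thing on display is knocked over or shoved more than 30 mm (distance of any of plain_box, notebook, steel_tumbler, globe, red_tumbler, candle, mug from where it was at the start of the episode above 0.03 m or angle between any of plain_box, notebook, steel_tumbler, globe, red_tumbler, candle, mug's own z axis and vertical above 0.5 rad).
It also fails if it takes over 72 s, if anything falls off the work surface, if the arm or the gripper's body presses on something with over 40 N, if the wrist force passes 120 N, or if a joint passes its speed limit or range.

## Working session

There is one attempt and no reset: what is moved stays moved. The work goes in short steps, Python scripts to look and compute and a tool call to move; the robot and the scene stay as the last step left them, time stands still between calls to the robot, and variables do not carry over. Pictures are saved under pics/ and viewed, at most 13 in all, crops included, and the job is handed in when it is done.

Besides the shell and the picture viewer there is one more tool, called after "Request:" by a JSON object that holds its "method" and its "body". carry_out: Moves the arm, as the interface text tells. Its arguments: {"type":"object","properties":{"targets":{"type":"array"},"force":{"type":"number"}},"required":["targets"]}

```bash
mkdir -p pics; python3 - <<'E'
from station import bot, imaging
import cv2,numpy as np
for n in ["scene","side"]:
    im=imaging.read_camera(n); cv2.imwrite(f"pics/{n}0.png",im[:,:,::-1])
    c=imaging.calibration(n); print(n,{k:np.round(v,3).tolist() for k,v in c.items()})
im=imaging.read_camera("wrist"); cv2.imwrite("pics/wrist0.png",im[:,:,::-1])
c=imaging.calibration("wrist");print({k:np.round(v,3).tolist() for k,v in c.items()})
o=bot.get_obs();print({k:np.round(v,3).tolist() for k,v in o.items()})
E
```

```text
scene {'fx': 509.031, 'fy': 509.031, 'cx': 328.275, 'cy': 191.443, 'extrinsics': [[0.537, 0.843, -0.012, -0.222], [-0.71, 0.46, 0.533, 0.345], [0.455, -0.278, 0.846, -1.684], [0.0, 0.0, 0.0, 1.0]]}
side {'fx': 505.507, 'fy': 505.507, 'cx': 319.947, 'cy': 200.799, 'extrinsics': [[0.509, 0.861, 0.002, -0.196], [-0.463, 0.272, 0.843, 0.175], [0.726, -0.43, 0.537, -1.917], [0.0, 0.0, 0.0, 1.0]]}
{'fx': 298.989, 'fy': 298.989, 'cx': 321.405, 'cy': 198.002, 'extrinsics': [[0.318, 0.948, -0.002, -0.673], [-0.9, 0.301, -0.316, 0.04], [-0.299, 0.102, 0.949, -0.382], [0.0, 0.0, 0.0, 1.0]]}
{'t': 0.15, 'q': [-1.356, 0.478, 0.022, 1.556, -0.012, 1.109, -0.083], 'joint_vel': [0.0, -0.002, 0.001, -0.003, -0.0, 0.002, 0.001], 'joint_torque': [0.003, -59.692, 1.61, -28.149, 0.013, 0.007, 0.0], 'eef_pos': [0.214, 0.64, 0.231], 'tool_rot': [-0.0, 0.161, 0.987, -0.001], 'contact_force': [0.275, -0.764, -0.572], 'torque': [-0.002, -0.003, 0.026], 'grasp_force': 0.0, 'gripper_width': 1.002}
```

View pics/scene0.png

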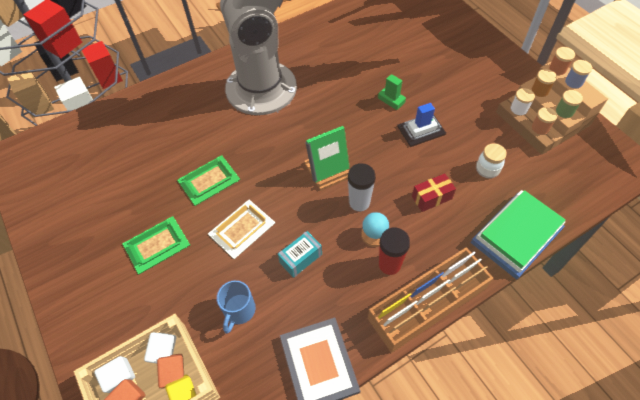

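View pics/side0.png

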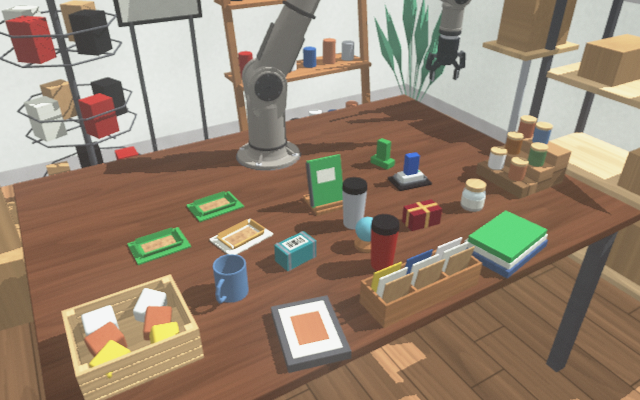

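Candidates, as scene-camera pixels:
- **Gift box:** teal with label at (300,253). The burgundy box at (434,192) is the decoy.
- **Cradle:** white and brass at (242,228). The green ones at (209,180) and (156,245) are decoys.
- **Scanner:** blue handle in the black dock at (424,120). The green one at (392,95) is a decoy.

In the side view the three are at about (295,250), (241,236) and (411,170). The notebook, tumblers and globe stand between the scanner and the box. I'll check these in one close crop.

```bash
python3 - <<'E'
import cv2,numpy as np
s=cv2.imread("pics/scene0.png");d=cv2.imread("pics/side0.png")
def cr(im,x,y,w,h,k=5):
    o=cv2.resize(im[y:y+h,x:x+w],None,fx=k,fy=k,interpolation=cv2.INTER_CUBIC)
    for i in range(0,w,10):
        if (x+i)%20==0: cv2.putText(o,str(x+i),(i*k,8),0,.33,(255,255,255),1);cv2.line(o,(i*k,8),(i*k,14),(255,255,255),1)
    for j in range(0,h,10):
        if (y+j)%20==0: cv2.putText(o,str(y+j),(0,j*k+4),0,.33,(255,255,255),1)
    return o
a=cr(s,200,200,80,60);b=cr(s,270,220,80,60);c=cr(d,200,215,80,50);e=cr(d,260,225,80,50)
m=np.vstack([np.hstack([a,b]),np.hstack([c,e])]);cv2.imwrite("pics/c1.png",m)
a=cr(s,390,95,70,55);c=cr(d,380,145,70,55)
cv2.imwrite("pics/c2.png",np.hstack([a,c]))
E
```

```text
(no output)
```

View pics/c1.png

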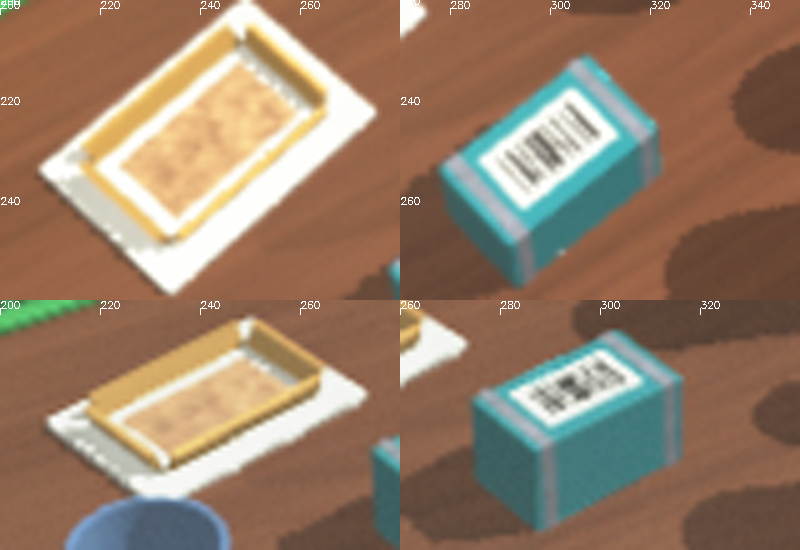

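View pics/c2.png

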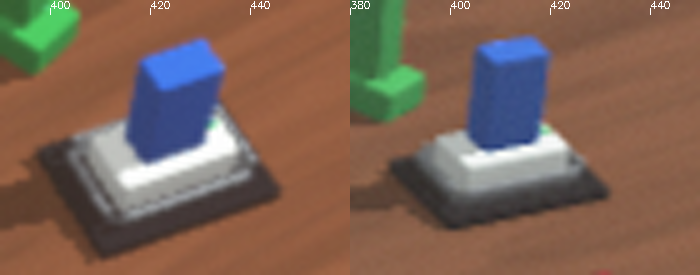

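The crops confirm the choice: teal box with label and barcode along its long side, white base with brass lips, and white head with blue handle in the black dock. I read the corners off the crops and fit poses in both views with height left free.

```bash
cat > h.py <<'E'
import numpy as np
from scipy.optimize import least_squares
def proj(c,P):
    P=np.atleast_2d(P);E=np.array(c["extrinsics"]);p=P@E[:3,:3].T+E[:3,3]
    return np.c_[c["cx"]+c["fx"]*p[:,0]/-p[:,2],c["cy"]-c["fy"]*p[:,1]/-p[:,2]]
def fit(views,x0):
    """views: list of (calib, model pts Nx3, pix Nx2); pose x,y,z,yaw"""
    def pose(p,M):
        c,s=np.cos(p[3]),np.sin(p[3]);return M@np.array([[c,s,0],[-s,c,0],[0,0,1]])+p[:3]
    f=lambda p:np.concatenate([(proj(c,pose(p,np.array(M,float)))-np.array(px)).ravel() for c,M,px in views])
    r=least_squares(f,x0,loss="soft_l1");return r.x,f(r.x).reshape(-1,2)
E
python3 - <<'E'
from station import imaging
from h import *
S,D=imaging.calibration("scene"),imaging.calibration("side")
def rect(a,b,z): return [[-a/2,b/2,z],[-a/2,-b/2,z],[a/2,-b/2,z],[a/2,b/2,z]]
# pixel order: back, right, front, left
def go(n,views,x0):
    best=min((fit(views,[*x0,y]) for y in (0,.8,1.6,2.4,3.2,-.8,-1.6,-2.4)),key=lambda r:np.abs(r[1]).sum())
    p,r=best;print(n,np.round(p[:3],4),"yaw",np.round(np.degrees(p[3]),1));print(np.round(r,1).tolist())
bx=lambda t,b:[t[0],t[1],t[2],t[3],b[1],b[2],b[3]]
for sw in (0,1):
    t=np.array(rect(.1,.058,.056));b=np.array(rect(.1,.058,0))
    if sw: t=np.roll(t,1,0);b=np.roll(b,1,0)
    M=bx(t,b)
    go("box",[(S,M,[[306.6,231],[322,245],[294,268.6],[278.4,253],[321.6,255.6],[294,277.6],[279.4,261.4]]),
     (D,M,[[303,231],[316.6,240.6],[289.4,254],[274.6,244.6],[316.4,257],[288.6,271],[275,260.6]])],[.6,.1,0])
    t=np.array(rect(.116,.074,.021));b=np.array(rect(.15,.108,.006))
    if sw: t=np.roll(t,1,0);b=np.roll(b,1,0)
    go("cradle",[(S,[*t,*b],[[248.6,206],[265.4,220],[233,248.6],[216.4,231],[248,200],[275.4,222.4],[234.4,259],[207.6,233.6]]),
     (D,[*t,b[1],b[3]],[[250,218.6],[264.4,228],[233,248],[218,236],[273.6,233.6],[209.4,239.4]])],[.6,0,0])
    t=np.array(rect(.044,.028,.096))
    b=np.array(rect(.124,.090,0))
    if sw: t=np.roll(t,1,0);b=np.roll(b,1,0)
    hs=[[430,102.6],[435,108.6],[422.6,113.4],[417.6,107]];hd=[[417,152.4],[420,155],[407.4,156.6],[405,154]]
    go("scanner",[(S,t,hs),(D,t,hd)],[.5,.4,0])
    go("dock",[(S,b[1:],[[446,133],[410.6,146.6],[397.6,126]]),(D,b[1:],[[432,183],[400,190.6],[388,177]])],[.5,.4,0])
E
```

```text
box [ 0.6027 -0.2048 -0.0014] yaw -144.3
[[7.3, 34.5], [0.6, 1.2], [-6.8, -35.0], [-0.5, -0.7], [1.5, -0.1], [-5.1, -34.5], [0.5, 0.1], [4.9, 23.0], [0.3, 1.1], [-5.4, -21.1], [-0.5, -0.0], [0.6, 0.9], [-3.9, -22.1], [0.1, 0.3]]
cradle [ 0.4358 -0.2954 -0.003 ] yaw 212.3
[[4.4, 38.0], [1.0, 1.8], [-3.0, -42.1], [-0.5, -3.2], [8.2, 54.1], [-0.0, -0.6], [-5.6, -56.6], [0.8, -0.5], [0.6, 26.6], [0.5, 3.4], [-1.0, -27.0], [-1.0, -2.0], [-0.4, 0.5], [-0.3, 0.3]]
scanner [0.4347 0.3275 0.0125] yaw 203.1
[[0.8, 11.3], [0.4, -0.8], [-0.5, -11.9], [-0.2, 0.5], [-0.8, 5.6], [0.1, -0.2], [0.9, -5.3], [-0.7, 0.3]]
dock [0.444  0.3212 0.0049] yaw -157.9
[[0.5, -0.3], [1.0, -31.6], [-0.9, 7.4], [-0.0, 0.4], [0.2, -18.0], [-0.9, 5.8]]
box [ 0.6029 -0.2065 -0.0023] yaw -76.2
[[-12.9, 39.1], [-0.5, -1.0], [11.6, -38.2], [-0.5, 2.6], [0.4, -2.2], [12.7, -37.6], [0.5, 3.2], [-14.8, 25.7], [-0.7, -0.1], [12.1, -22.5], [-0.7, 2.3], [-0.4, -0.3], [13.2, -23.5], [-0.1, 2.6]]
cradle [ 0.4279 -0.2914 -0.0078] yaw -67.1
[[-10.4, 39.5], [-0.2, -5.8], [11.6, -47.2], [0.9, 0.6], [-8.1, 55.9], [-1.0, -6.9], [10.2, -62.0], [2.0, 2.0], [-13.6, 28.1], [-0.2, -0.6], [12.9, -29.1], [-0.1, 1.3], [-1.0, -2.8], [0.6, 2.8]]
scanner [0.4292 0.333  0.0091] yaw -60.9
[[-1.9, 10.6], [-1.2, -5.5], [2.4, -13.6], [1.6, 2.8], [-3.1, 5.7], [-1.3, -2.2], [3.5, -5.7], [0.9, 2.1]]
dock [0.4618 0.3053 0.0088] yaw 288.8
[[-1.2, -0.1], [9.5, -27.6], [-0.1, 17.8], [-1.6, 0.0], [7.8, -16.1], [-0.2, 11.3]]
```

The corner winding was mirrored, so I'm reversing it.

```bash
python3 - <<'E'
from station import imaging
from h import *
S,D=imaging.calibration("scene"),imaging.calibration("side")
def rect(a,b,z): return np.array([[-a/2,-b/2,z],[-a/2,b/2,z],[a/2,b/2,z],[a/2,-b/2,z]])
def go(n,mk,x0):
    c=[]
    for sw in (0,1):
        V=mk(lambda a,b,z:np.roll(rect(a,b,z),sw,0))
        c+=[fit(V,[*x0,y]) for y in np.arange(-3,3,.75)]
    p,r=min(c,key=lambda r:np.abs(r[1]).sum());print(n,np.round(p[:3],4),"yaw",np.round(np.degrees(p[3]),1));print(np.round(r,1).tolist())
def box(R):
    t=R(.1,.058,.056);b=R(.1,.058,0);M=[*t,*b[1:]]
    return [(S,M,[[306.6,231],[322,245],[294,268.6],[278.4,253],[321.6,255.6],[294,277.6],[279.4,261.4]]),(D,M,[[303,231],[316.6,240.6],[289.4,254],[274.6,244.6],[316.4,257],[288.6,271],[275,260.6]])]
def cra(R):
    t=R(.116,.074,.021);b=R(.15,.108,.006)
    return [(S,[*t,*b],[[248.6,206],[265.4,220],[233,248.6],[216.4,231],[248,200],[275.4,222.4],[234.4,259],[207.6,233.6]]),
     (D,[*t,b[1],b[3]],[[250,218.6],[264.4,228],[233,248],[218,236],[273.6,233.6],[209.4,239.4]])]
def sc(R):
    t=R(.044,.028,.096);return [(S,t,[[430,102.6],[435,108.6],[422.6,113.4],[417.6,107]]),(D,t,[[417,152.4],[420,155],[407.4,156.6],[405,154]])]
def dk(R):
    b=R(.124,.090,0)[1:];return [(S,b,[[446,133],[410.6,146.6],[397.6,126]]),(D,b,[[432,183],[400,190.6],[388,177]])]
go("box",box,[.6,-.2,0]);go("cradle",cra,[.45,-.3,0]);go("scanner",sc,[.43,.33,0]);go("dock",dk,[.43,.33,0])
# obstacles, rough by base pixel in scene at z=0
E=np.array(S["extrinsics"]);C=-E[:3,:3].T@E[:3,3]
for n,u,v,z in [("notebook",330,165,.08),("steel",360,188,.07),("globe",375,225,.06),("red",392,252,.07),("plain",434,190,.03),("candle",490,160,.04),("mug",236,300,.045)]:
    d=E[:3,:3].T@np.array([(u-S["cx"])/S["fx"],-(v-S["cy"])/S["fy"],-1]);print(n,np.round(C+d*(z-C[2])/d[2],3))
E
```

```text
box [ 0.6032 -0.2051  0.0016] yaw -80.4
[[1.0, -1.1], [0.3, -0.4], [-1.5, 0.3], [-0.5, 0.3], [1.2, -1.6], [0.1, 0.0], [0.6, 1.0], [0.4, -0.4], [0.1, -0.4], [-2.2, 1.1], [-0.5, 0.1], [0.4, -0.6], [-0.7, 0.7], [0.1, 0.4]]
cradle [ 0.4413 -0.2972  0.0023] yaw -75.8
[[-0.5, -1.7], [0.8, 0.1], [1.1, -0.3], [-0.4, 0.4], [1.3, -0.3], [0.2, 0.1], [-0.0, 0.0], [0.7, 0.6], [-1.0, 0.5], [0.4, 1.4], [-0.6, -1.3], [-1.2, -0.7], [-0.2, 0.0], [-0.4, 0.1]]
scanner [0.436  0.3263 0.0136] yaw -100.1
[[0.8, -0.3], [0.4, 0.4], [-0.6, 0.1], [-0.2, -0.3], [-1.0, -0.7], [0.2, 0.3], [1.0, 0.8], [-0.7, -0.2]]
dock [0.4353 0.3275 0.0095] yaw 261.2
[[0.7, 0.3], [0.4, -0.0], [-0.6, -0.6], [0.1, 0.2], [0.1, -0.5], [-0.8, 0.6]]
notebook [ 0.437 -0.008  0.08 ]
steel [0.54  0.023 0.07 ]
globe [ 0.651 -0.005  0.06 ]
red [ 0.741 -0.017  0.07 ]
plain [0.638 0.209 0.03 ]
candle [0.649 0.403 0.04 ]
mug [ 0.631 -0.406  0.045]
```

```bash
cat >> h.py <<'E'
def plan(target,ydeg,n,grip=1.,cur=None):
    """rows bringing the TCP to target with tool-y at azimuth ydeg (mod 180), tool down"""
    from station import bot
    from scipy.spatial.transform import Rotation as Ro
    o=bot.get_obs();w,x,y,z=o["tool_rot"];R=Ro.from_quat([x,y,z,w]).as_matrix()
    a=np.degrees(np.arctan2(R[1,1],R[0,1]));dy=(ydeg-a+90)%180-90
    d=(np.array(target)-o["eef_pos"])/n*100
    print("at",np.round(o["eef_pos"],4),"yaz",round(a,2),"tilt",np.round(R[2,:2],3),"F",np.round(o["contact_force"],1),"w",round(float(o["gripper_width"]),3),"g",round(float(o["grasp_force"]),1),"t",round(o["t"],2))
    rows=[]
    for i in range(n):
        t=np.radians(a+dy*i/n);yv=np.array([np.cos(t),np.sin(t)]);xv=np.array([-yv[1],yv[0]])  # x = y cross z, z down
        rows.append([round(float(d[:2]@xv),2),round(float(d[:2]@yv),2),round(-float(d[2]),2),round(-dy/n,2),grip])
    print(rows)
E
python3 -c "
from h import *
plan([.603,-.205,.26],9.6,24)"
```

```text
at [0.214  0.6397 0.2306] yaz 71.51 tilt [-0.    -0.001] F [ 0.3 -0.8 -0.6] w 1.002 g 0.0 t 0.15
[[-2.65, -2.82, -0.12, np.float64(2.58), 1.0], [-2.78, -2.7, -0.12, np.float64(2.58), 1.0], [-2.9, -2.57, -0.12, np.float64(2.58), 1.0], [-3.01, -2.44, -0.12, np.float64(2.58), 1.0], [-3.12, -2.3, -0.12, np.float64(2.58), 1.0], [-3.22, -2.16, -0.12, np.float64(2.58), 1.0], [-3.31, -2.01, -0.12, np.float64(2.58), 1.0], [-3.4, -1.86, -0.12, np.float64(2.58), 1.0], [-3.48, -1.71, -0.12, np.float64(2.58), 1.0], [-3.55, -1.55, -0.12, np.float64(2.58), 1.0], [-3.62, -1.39, -0.12, np.float64(2.58), 1.0], [-3.68, -1.22, -0.12, np.float64(2.58), 1.0], [-3.73, -1.06, -0.12, np.float64(2.58), 1.0], [-3.77, -0.89, -0.12, np.float64(2.58), 1.0], [-3.81, -0.72, -0.12, np.float64(2.58), 1.0], [-3.84, -0.55, -0.12, np.float64(2.58), 1.0], [-3.86, -0.37, -0.12, np.float64(2.58), 1.0], [-3.87, -0.2, -0.12, np.float64(2.58), 1.0], [-3.87, -0.02, -0.12, np.float64(2.58), 1.0], [-3.87, 0.15, -0.12, np.float64(2.58), 1.0], [-3.86, 0.32, -0.12, np.float64(2.58), 1.0], [-3.84, 0.5, -0.12, np.float64(2.58), 1.0], [-3.82, 0.67, -0.12, np.float64(2.58), 1.0], [-3.78, 0.84, -0.12, np.float64(2.58), 1.0]]
```

Request:
{"method": "carry_out", "body": {"targets": [[-2.65, -2.8, -0.2, 2.6, 1], [-2.8, -2.7, -0.2, 2.6, 1], [-2.9, -2.6, -0.2, 2.6, 1], [-3.0, -2.45, -0.2, 2.6, 1], [-3.1, -2.3, -0.2, 2.6, 1], [-3.2, -2.15, -0.2, 2.6, 1], [-3.3, -2.0, -0.2, 2.6, 1], [-3.4, -1.85, -0.2, 2.6, 1], [-3.5, -1.7, -0.2, 2.6, 1], [-3.55, -1.55, -0.2, 2.6, 1], [-3.6, -1.4, -0.2, 2.6, 1], [-3.7, -1.2, -0.2, 2.6, 1]]}}

```text
t: 1.35
eef_pos: [0.4082, 0.2162, 0.2554]
tool_rot: [-0.0, 0.421, 0.907, 0.0]
contact_force: [0.4, -0.2, 0.4]
gripper_width: 0.999
grasp_force: 0.0
```

Request:
{"method": "carry_out", "body": {"targets": [[-3.7, -1.05, 0, 2.6, 1], [-3.75, -0.9, 0, 2.6, 1], [-3.8, -0.7, 0, 2.6, 1], [-3.85, -0.55, 0, 2.6, 1], [-3.85, -0.4, 0, 2.6, 1], [-3.85, -0.2, 0, 2.6, 1], [-3.85, 0, 0, 2.6, 1], [-3.85, 0.15, 0, 2.6, 1], [-3.85, 0.3, 0, 2.6, 1], [-3.85, 0.5, 0, 2.6, 1], [-3.8, 0.65, 0, 2.6, 1], [-3.8, 0.85, 0, 2.6, 1]]}}

```text
t: 2.55
eef_pos: [0.5992, -0.2061, 0.255]
tool_rot: [-0.0, 0.649, 0.761, 0.0]
contact_force: [0.3, -0.2, 0.0]
gripper_width: 1.001
grasp_force: 0.0
```

```bash
python3 - <<'E'
from station import bot,imaging
import cv2
from h import *
plan([.603,-.205,.2],9.6,4)
c=imaging.calibration("wrist");im=imaging.read_camera("wrist");cv2.imwrite("pics/w1.png",im[:,:,::-1])
np.save("w1.npy",c)
print(proj(c,[[.603,-.205,.056],[.441,-.297,.006]]).round(1))
E
```

```text
at [ 0.5992 -0.2061  0.255 ] yaz 9.02 tilt [ 0. -0.] F [ 0.3 -0.2  0. ] w 1.001 g 0.0 t 2.55
[[0.01, 0.1, 1.37, np.float64(-0.14), 1.0], [0.01, 0.1, 1.37, np.float64(-0.14), 1.0], [0.01, 0.1, 1.37, np.float64(-0.14), 1.0], [0.01, 0.1, 1.37, np.float64(-0.14), 1.0]]
[[326.1 171. ]
 [200.7 208.6]]
```

View pics/w1.png

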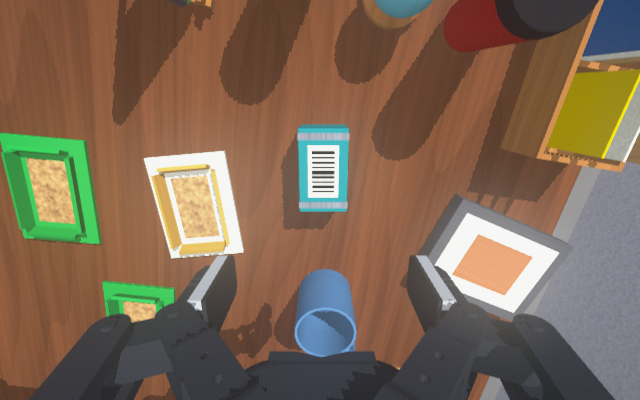

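The wrist view shows the box label at about (323,171), the cradle at about (194,205) and the mug at (325,310). All are near the predictions, so I refine with the outlines.

```bash
python3 - <<'E'
import cv2
from h import *
c=np.load("w1.npy",allow_pickle=True).item();im=cv2.imread("pics/w1.png").astype(int)
E=np.array(c["extrinsics"]);C=-E[:3,:3].T@E[:3,3]
def ray(px,z):
    d=np.c_[(px[:,0]-c["cx"])/c["fx"],-(px[:,1]-c["cy"])/c["fy"],-np.ones(len(px))]@E[:3,:3]
    return C+d*((z-C[2])/d[:,2])[:,None]
def quad(m,x0,y0,x1,y1,z,n):
    k=np.zeros(m.shape,np.uint8);k[y0:y1,x0:x1]=m[y0:y1,x0:x1]
    k=cv2.morphologyEx(k,cv2.MORPH_CLOSE,np.ones((7,7)))
    cc=max(cv2.findContours(k,0,cv2.CHAIN_APPROX_NONE)[0],key=cv2.contourArea)[:,0].astype(float)
    w=ray(cc,z);(cx,cy),s,a=cv2.minAreaRect((w[:,:2]*1000).astype(np.float32));print(n,round(cx,1),round(cy,1),np.round(s,1),round(a,1))
w=(im.min(2)>200)
quad(w,300,135,348,203,.056,"label")
b,g,r=im[...,0],im[...,1],im[...,2]
teal=((g-r>50)&(b-r>50))|((im.max(2)-im.min(2)<40)&(im.min(2)>110))
quad(teal,290,118,356,215,.056,"boxtop+")
quad((r>170)|(im.min(2)>150),140,145,248,265,.006,"cradle")
E
```

```text
label 599.3 -206.5 [35.9 62.5] 9.2
boxtop+ 599.0 -203.9 [ 58.8 103.6] 9.0
cradle 440.4 -302.9 [119.5 168.2] 14.0
```

```bash
python3 - <<'E'
import cv2
from h import *
c=np.load("w1.npy",allow_pickle=True).item();im=cv2.imread("pics/w1.png").astype(int)
def rect(a,b,z): return np.array([[-a/2,-b/2,z],[-a/2,b/2,z],[a/2,b/2,z],[a/2,-b/2,z]])
b=rect(.15,.108,.006);px=np.array([[145,158],[225,151],[243,250],[171,259]],np.float32)
px=cv2.cornerSubPix(im.max(2).astype(np.uint8)*0+cv2.imread("pics/w1.png",0),px.reshape(-1,1,2),(4,4),(-1,-1),(3,40,.01)).reshape(-1,2)
print(px)
def f(k):
    return fit([(c,np.roll(b,k,0),px)],[.44,-.3,0,-1.3])
for k in range(4):
    p,r=f(k)
    if np.abs(r).max()<6: print(np.round(p,4),np.degrees(p[3]),np.round(r,1).tolist())
plan([.5993,-.2065,.06],9.2,8);plan([.5993,-.2065,.028],9.2,8)
E
```

```text
[[142.97914 158.15363]
 [223.76749 150.42357]
 [242.93753 252.2214 ]
 [170.8759  258.13223]]
[ 4.3420e-01 -2.9640e-01  6.0000e-04 -1.3255e+00] -75.94746162601813 [[-0.0, -0.3], [-0.2, 0.3], [0.2, 0.1], [0.1, -0.1]]
[ 4.3420e-01 -2.9640e-01  6.0000e-04  1.8161e+00] 104.05253837003846 [[-0.0, -0.3], [-0.2, 0.3], [0.2, 0.1], [0.1, -0.1]]
at [ 0.6    -0.2131  0.2553] yaz 8.57 tilt [-0.005  0.   ] F [ 2.1 -5.5  1.5] w 1.001 g 0.0 t 2.6
[[0.08, 0.0, 2.44, np.float64(-0.08), 1.0], [0.08, 0.0, 2.44, np.float64(-0.08), 1.0], [0.08, 0.0, 2.44, np.float64(-0.08), 1.0], [0.08, 0.0, 2.44, np.float64(-0.08), 1.0], [0.08, 0.0, 2.44, np.float64(-0.08), 1.0], [0.08, 0.0, 2.44, np.float64(-0.08), 1.0], [0.08, 0.0, 2.44, np.float64(-0.08), 1.0], [0.08, 0.0, 2.44, np.float64(-0.08), 1.0]]
at [ 0.6    -0.2131  0.2553] yaz 8.57 tilt [-0.005  0.   ] F [ 2.1 -5.5  1.5] w 1.001 g 0.0 t 2.6
[[0.08, 0.0, 2.84, np.float64(-0.08), 1.0], [0.08, 0.0, 2.84, np.float64(-0.08), 1.0], [0.08, 0.0, 2.84, np.float64(-0.08), 1.0], [0.08, 0.0, 2.84, np.float64(-0.08), 1.0], [0.08, 0.0, 2.84, np.float64(-0.08), 1.0], [0.08, 0.0, 2.84, np.float64(-0.08), 1.0], [0.08, 0.0, 2.84, np.float64(-0.08), 1.0], [0.08, 0.0, 2.84, np.float64(-0.08), 1.0]]
```

The arm was still settling at that picture and the two cradle estimates differ by about 7 mm. I'll settle lower down and measure again.

Request:
{"method": "carry_out", "body": {"targets": [[0.1, 0, 1.5, 0, 1], [0.1, 0, 1.5, 0, 1], [0.1, 0, 1.5, 0, 1], [0.1, 0, 1.5, 0, 1], [0, 0, 0, 0, 1], [0, 0, 0, 0, 1], [0, 0, 0, 0, 1], [0, 0, 0, 0, 1]]}}

```text
t: 3.4
eef_pos: [0.5987, -0.2012, 0.1961]
tool_rot: [0.001, 0.649, 0.761, 0.0]
contact_force: [0.6, -1.1, 0.0]
gripper_width: 1.003
grasp_force: 0.0
```

```bash
cat >> h.py <<'E'
def rect(a,b,z): return np.array([[-a/2,-b/2,z],[-a/2,b/2,z],[a/2,b/2,z],[a/2,-b/2,z]])
def ray(c,px,z):
    E=np.array(c["extrinsics"]);C=-E[:3,:3].T@E[:3,3]
    d=np.c_[(px[:,0]-c["cx"])/c["fx"],-(px[:,1]-c["cy"])/c["fy"],-np.ones(len(px))]@E[:3,:3]
    return C+d*((z-C[2])/d[:,2])[:,None]
def quad(c,m,x0,y0,x1,y1,z,n):
    import cv2
    k=np.zeros(m.shape,np.uint8);k[y0:y1,x0:x1]=m[y0:y1,x0:x1]
    k=cv2.morphologyEx(k,cv2.MORPH_CLOSE,np.ones((7,7)))
    cc=max(cv2.findContours(k,0,cv2.CHAIN_APPROX_NONE)[0],key=cv2.contourArea)[:,0].astype(float)
    w=ray(c,cc,z);(cx,cy),s,a=cv2.minAreaRect((w[:,:2]*1000).astype(np.float32));print(n,round(cx,1),round(cy,1),np.round(s,1),round(a,1))
E
python3 - <<'E'
from station import bot,imaging
import cv2
from h import *
plan([.5993,-.2065,.1],9.2,4)
c=imaging.calibration("wrist");im=imaging.read_camera("wrist");cv2.imwrite("pics/w2.png",im[:,:,::-1]);np.save("w2.npy",c)
p=proj(c,[[.5993,-.2065,.056],[.437,-.297,.006]]).round().astype(int);print(p)
(u,v)=p[0]
quad(c,im.min(2)>200,max(u-42,0),max(v-58,0),u+42,v+58,.056,"label")
M=np.array([[x*.075,y*.054,.006] for x,y in [(-1,-1),(-1,1),(1,1),(1,-1)]])
E
```

```text
at [ 0.5987 -0.2012  0.1961] yaz 9.1 tilt [-0.001  0.001] F [ 0.6 -1.1  0. ] w 1.003 g 0.0 t 3.4
[[-0.13, -0.01, 2.4, np.float64(-0.02), 1.0], [-0.13, -0.01, 2.4, np.float64(-0.02), 1.0], [-0.13, -0.01, 2.4, np.float64(-0.02), 1.0], [-0.13, -0.01, 2.4, np.float64(-0.02), 1.0]]
[[323 190]
 [179 229]]
label 599.3 -206.2 [36.1 61.9] 9.0
```

View pics/w2.png

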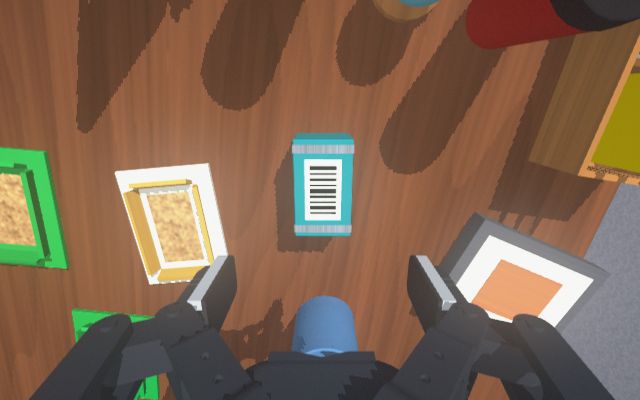

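The label reads the same from two heights: (0.5993,-0.2062) at 9.1°, with the right size. In the picture the box is at (323,190) and the cradle at (172,225). I go down for the grasp and refit the cradle from this picture.

```bash
python3 - <<'E'
from h import *
import cv2
c=np.load("w2.npy",allow_pickle=True).item();g=cv2.imread("pics/w2.png",0)
px=np.array([[116,172],[208,163],[150,284]],np.float32)
px=cv2.cornerSubPix(g,px.reshape(-1,1,2),(5,5),(-1,-1),(3,40,.01)).reshape(-1,2);print(px)
b=rect(.15,.108,.006)
c1=np.load("w1.npy",allow_pickle=True).item();p1=np.array([[142.98,158.15],[223.77,150.42],[242.9,252.2],[170.9,258.1]])
for k in (0,1):
    B=np.roll(b,k,0)
    for V in ([(c,B[[0,1,3]],px)],[(c,B[[0,1,3]],px),(c1,B,p1)]):
        p,r=fit(V,[.44,-.3,0,-1.3]);print(np.round(p,4),np.degrees(p[3]).round(1),np.abs(r).max().round(1))
print(ray(c,px,.006).round(4))
plan([.5993,-.2062,.028],9.1,12)
E
```

```text
[[113.92443 171.49394]
 [207.81651 162.60542]
 [149.26225 284.26483]]
[ 0.4354 -0.2954  0.002  -1.3244] -75.9 0.3
[ 4.3460e-01 -2.9600e-01  1.0000e-03 -1.3255e+00] -75.9 0.6
[ 0.4006 -0.3121 -0.0774 -2.6712] -153.0 26.9
[ 0.4038 -0.3102 -0.0733 -2.6797] -153.5 38.6
[[ 0.3636 -0.2368  0.006 ]
 [ 0.4688 -0.2096  0.006 ]
 [ 0.3999 -0.3829  0.006 ]]
at [ 0.5987 -0.2012  0.1961] yaz 9.1 tilt [-0.     0.001] F [-0.9 -0.2 -1.2] w 0.999 g 0.0 t 3.45
[[-0.04, -0.0, 1.4, np.float64(0.0), 1.0], [-0.04, -0.0, 1.4, np.float64(0.0), 1.0], [-0.04, -0.0, 1.4, np.float64(0.0), 1.0], [-0.04, -0.0, 1.4, np.float64(0.0), 1.0], [-0.04, -0.0, 1.4, np.float64(0.0), 1.0], [-0.04, -0.0, 1.4, np.float64(0.0), 1.0], [-0.04, -0.0, 1.4, np.float64(0.0), 1.0], [-0.04, -0.0, 1.4, np.float64(0.0), 1.0], [-0.04, -0.0, 1.4, np.float64(0.0), 1.0], [-0.04, -0.0, 1.4, np.float64(0.0), 1.0], [-0.04, -0.0, 1.4, np.float64(0.0), 1.0], [-0.04, -0.0, 1.4, np.float64(0.0), 1.0]]
```

Request:
{"method": "carry_out", "body": {"targets": [[-0.05, 0, 2.0, 0, 1], [-0.05, 0, 2.0, 0, 1], [-0.05, 0, 2.0, 0, 1], [-0.05, 0, 2.0, 0, 1], [-0.05, 0, 2.0, 0, 1], [-0.05, 0, 2.0, 0, 1], [-0.1, 0, 1.5, 0, 1], [-0.1, 0, 1.5, 0, 1], [0, 0, 1.0, 0, 1], [0, 0, 0.8, 0, 1], [0, 0, 0, 0, 1], [0, 0, 0, 0, 1]]}}

```text
t: 4.65
eef_pos: [0.5993, -0.2061, 0.0276]
tool_rot: [0.0, 0.649, 0.761, 0.0]
contact_force: [0.6, 0.3, 0.4]
gripper_width: 1.002
grasp_force: 0.0
```

Request:
{"method": "carry_out", "body": {"targets": [[0, 0, 0, 0, 0.2], [0, 0, 0, 0, 0], [0, 0, 0, 0, -0.2], [0, 0, 0, 0, -0.5], [0, 0, 0, 0, -0.5], [0, 0, 0, 0, -0.5], [0, 0, 0, 0, -0.5], [0, 0, 0, 0, -0.5]], "force": 35}}

```text
t: 5.45
eef_pos: [0.5997, -0.206, 0.0281]
tool_rot: [0.001, 0.649, 0.761, 0.0]
contact_force: [-0.4, 0.4, 6.4]
gripper_width: 0.675
grasp_force: 38.7
```

Gripped: the opening of 0.675 × 85 is 57 mm, as expected. I lift and go over to the cradle.

Request:
{"method": "carry_out", "body": {"targets": [[0, 0, -0.8, 0, -0.5], [0, 0, -1.5, 0, -0.5], [0, 0, -1.5, 0, -0.5], [0, 0, -1.5, 0, -0.5], [0, 0, -1.5, 0, -0.5], [0, 0, -1.2, 0, -0.5], [0, 0, 0, 0, -0.5], [0, 0, 0, 0, -0.5], [0, 0, 0, 0, -0.5]]}}

```text
t: 6.35
eef_pos: [0.5985, -0.2055, 0.1065]
tool_rot: [-0.001, 0.649, 0.761, -0.0]
contact_force: [-0.2, 0.1, -1.6]
gripper_width: 0.671
grasp_force: 38.2
```

```bash
python3 -c "
from h import *
plan([.4347,-.296,.11],14.1,10,-0.5)"
```

```text
at [ 0.5985 -0.2055  0.1065] yaz 9.11 tilt [ 0.001 -0.001] F [-0.2  0.1 -1.6] w 0.671 g 38.2 t 6.35
[[-0.63, -1.76, -0.03, np.float64(-0.5), -0.5], [-0.62, -1.77, -0.03, np.float64(-0.5), -0.5], [-0.6, -1.77, -0.03, np.float64(-0.5), -0.5], [-0.59, -1.78, -0.03, np.float64(-0.5), -0.5], [-0.57, -1.78, -0.03, np.float64(-0.5), -0.5], [-0.56, -1.79, -0.03, np.float64(-0.5), -0.5], [-0.54, -1.79, -0.03, np.float64(-0.5), -0.5], [-0.53, -1.8, -0.03, np.float64(-0.5), -0.5], [-0.51, -1.8, -0.03, np.float64(-0.5), -0.5], [-0.49, -1.8, -0.03, np.float64(-0.5), -0.5]]
```

Request:
{"method": "carry_out", "body": {"targets": [[-0.65, -1.75, 0, -0.5, -0.5], [-0.6, -1.75, 0, -0.5, -0.5], [-0.6, -1.75, 0, -0.5, -0.5], [-0.6, -1.8, 0, -0.5, -0.5], [-0.55, -1.8, 0, -0.5, -0.5], [-0.55, -1.8, 0, -0.5, -0.5], [-0.55, -1.8, 0, -0.5, -0.5], [-0.55, -1.8, 0, -0.5, -0.5], [-0.5, -1.8, 0, -0.5, -0.5], [-0.5, -1.8, 0, -0.5, -0.5], [0, 0, 0, 0, -0.5], [0, 0, 0, 0, -0.5]]}}

```text
t: 7.55
eef_pos: [0.4344, -0.2968, 0.1074]
tool_rot: [0.0, 0.616, 0.788, 0.0]
contact_force: [0.8, 0.4, -1.6]
gripper_width: 0.671
grasp_force: 38.3
```

```bash
python3 - <<'E'
from station import bot,imaging
import cv2
from h import *
plan([.4347,-.296,.08],14.1,4,-.5)
c=imaging.calibration("wrist");im=imaging.read_camera("wrist");np.save("w3.npy",c);cv2.imwrite("pics/w3.png",im[:,:,::-1])
o=im.copy()
def dr(im,c,p,yaw):
    R=np.array([[np.cos(yaw),np.sin(yaw),0],[-np.sin(yaw),np.cos(yaw),0],[0,0,1]])
    for a,b,z in((.15,.108,.006),(.116,.074,.021),(.106,.064,.006)):
        q=proj(c,rect(a,b,z)@R+[*p,0]);cv2.polylines(im,[np.int32(q*16)],True,(255,0,255),1,cv2.LINE_AA,4)
dr(o,c,[.4347,-.296],-1.3255)
s=imaging.calibration("scene");f=imaging.read_camera("scene").copy();dr(f,s,[.4347,-.296],-1.3255)
f=cv2.resize(f[180:280,190:330],None,fx=4,fy=4)
m=np.zeros((800,640,3),np.uint8);m[:400]=o;m[400:,:560]=f;cv2.imwrite("pics/v3.png",cv2.resize(m[:,:,::-1],(480,600)))
E
```

```text
at [ 0.4344 -0.2968  0.1074] yaz 14.0 tilt [0. 0.] F [ 0.8  0.4 -1.6] w 0.671 g 38.3 t 7.55
[[0.02, 0.01, 0.68, np.float64(-0.02), -0.5], [0.02, 0.01, 0.68, np.float64(-0.02), -0.5], [0.02, 0.01, 0.68, np.float64(-0.02), -0.5], [0.02, 0.01, 0.68, np.float64(-0.02), -0.5]]
```

View pics/v3.png

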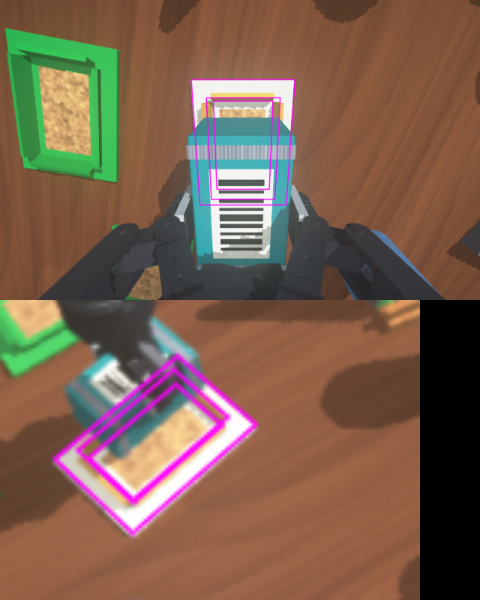

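The drawn cradle outline lies on its base edges in both views (wrist corners near (192,79) and (295,79) in this picture). I check the label's offset in the hand.

```bash
python3 - <<'E'
import cv2
from h import *
c=np.load("w3.npy",allow_pickle=True).item();im=cv2.imread("pics/w3.png").astype(int)
k=(im.min(2)>185)
quad(c,k,280,232,365,345,.1355,"label")
print(proj(c,rect(.036,.062,.0)@np.array([[.97,.244,0],[-.244,.97,0],[0,0,1]])+[.4344,-.2968,.1355]).round())
plan([.4347,-.296,.041],14.1,10,-.5)
E
```

```text
label 432.9 -296.9 [36.2 55.1] 14.0
[[287. 343.]
 [282. 225.]
 [368. 225.]
 [362. 343.]]
at [ 0.4357 -0.2961  0.1073] yaz 14.14 tilt [0.    0.001] F [ 0.8 -0.7 -1.8] w 0.673 g 38.3 t 7.65
[[0.0, -0.01, 0.66, np.float64(0.0), -0.5], [0.0, -0.01, 0.66, np.float64(0.0), -0.5], [0.0, -0.01, 0.66, np.float64(0.0), -0.5], [0.0, -0.01, 0.66, np.float64(0.0), -0.5], [0.0, -0.01, 0.66, np.float64(0.0), -0.5], [0.0, -0.01, 0.66, np.float64(0.0), -0.5], [0.0, -0.01, 0.66, np.float64(0.0), -0.5], [0.0, -0.01, 0.66, np.float64(0.0), -0.5], [0.0, -0.01, 0.66, np.float64(0.0), -0.5], [0.0, -0.01, 0.66, np.float64(0.0), -0.5]]
```

Request:
{"method": "carry_out", "body": {"targets": [[0, 0, 1, 0, -0.5], [0, 0, 1, 0, -0.5], [0, 0, 1, 0, -0.5], [0, 0, 1, 0, -0.5], [0, 0, 0.7, 0, -0.5], [0, 0, 0.5, 0, -0.5], [0, 0, 0.4, 0, -0.5], [0, 0, 0.3, 0, -0.5], [0, 0, 0.2, 0, -0.5], [0, 0, 0, 0, -0.5], [0, 0, 0, 0, -0.5]]}}

```text
t: 8.75
eef_pos: [0.4352, -0.2966, 0.0465]
tool_rot: [0.0, 0.615, 0.789, 0.0]
contact_force: [0.4, 0.2, -2.2]
gripper_width: 0.673
grasp_force: 38.3
```

Request:
{"method": "carry_out", "body": {"targets": [[0, 0, 0.2, 0, -0.5], [0, 0, 0.2, 0, -0.5], [0, 0, 0.2, 0, -0.5], [0, 0, 0.2, 0, -0.5], [0, 0, 0.2, 0, -0.5], [0, 0, 0.1, 0, -0.5], [0, 0, 0, 0, -0.5], [0, 0, 0, 0, -0.5], [0, 0, 0, 0, -0.5]]}}

```text
t: 9.65
eef_pos: [0.4351, -0.2965, 0.0354]
tool_rot: [0.0, 0.615, 0.789, 0.0]
contact_force: [-1.1, -0.5, -2.5]
gripper_width: 0.672
grasp_force: 38.3
```

Request:
{"method": "carry_out", "body": {"targets": [[0, 0, 0.1, 0, -0.5], [0, 0, 0.1, 0, -0.5], [0, 0, 0, 0, -0.5], [0, 0, 0, 0, -0.5], [0, 0, 0, 0, -0.5]]}}

```text
t: 10.15
eef_pos: [0.4352, -0.2965, 0.0341]
tool_rot: [0.0, 0.615, 0.789, 0.0]
contact_force: [-3.3, 2.6, 8.8]
gripper_width: 0.675
grasp_force: 39.6
```

Contact of about 10 N at z = 0.034, as expected for the cradle floor. I release to a modest opening and rise straight up.

Request:
{"method": "carry_out", "body": {"targets": [[0, 0, 0, 0, 0.5], [0, 0, 0, 0, 0.7], [0, 0, 0, 0, 0.9], [0, 0, 0, 0, 0.9], [0, 0, 0, 0, 0.9], [0, 0, -0.5, 0, 0.9], [0, 0, -1.5, 0, 0.9], [0, 0, -2.5, 0, 0.9], [0, 0, -3, 0, 0.9], [0, 0, -3, 0, 0.9], [0, 0, -3, 0, 0.9], [0, 0, -3, 0, 0.9]]}}

```text
t: 11.35
eef_pos: [0.4348, -0.2967, 0.2007]
tool_rot: [0.0, 0.615, 0.788, 0.0]
contact_force: [0.5, 0.6, -1.0]
gripper_width: 0.948
grasp_force: 0.0
```

Request:
{"method": "carry_out", "body": {"targets": [[0, 0, -2, 0, 1], [0, 0, -2, 0, 1], [0, 0, -2, 0, 1], [0, 0, -1, 0, 1], [0, 0, 0, 0, 1], [0, 0, 0, 0, 1], [0, 0, 0, 0, 1]]}}

```text
t: 12.05
eef_pos: [0.4345, -0.2961, 0.2673]
tool_rot: [-0.001, 0.615, 0.789, -0.0]
contact_force: [-0.2, 0.2, 0.6]
gripper_width: 1.003
grasp_force: 0.0
```

```bash
python3 - <<'E'
from station import bot,imaging
import cv2
from h import *
c=imaging.calibration("wrist");im=imaging.read_camera("wrist");np.save("w4.npy",c);cv2.imwrite("pics/w4.png",im[:,:,::-1])
p=proj(c,[[.4352,-.2965,.062]])[0].round().astype(int);print(p)
for z in(.062,.072):quad(c,im.min(2)>200,p[0]-40,max(p[1]-50,0),p[0]+40,p[1]+50,z,"label")
plan([.435,.327,.26],-10.1,18)
E
```

```text
[324 171]
label 433.6 -297.4 [36.1 62.2] 14.1
label 433.0 -295.1 [35.  60.4] 14.1
at [ 0.4345 -0.2961  0.2673] yaz 14.1 tilt [ 0.001 -0.002] F [-0.2  0.2  0.9] w 0.999 g 0.0 t 12.1
[[3.36, 0.85, 0.04, np.float64(1.34), 1.0], [3.38, 0.77, 0.04, np.float64(1.34), 1.0], [3.39, 0.69, 0.04, np.float64(1.34), 1.0], [3.41, 0.61, 0.04, np.float64(1.34), 1.0], [3.42, 0.53, 0.04, np.float64(1.34), 1.0], [3.43, 0.45, 0.04, np.float64(1.34), 1.0], [3.44, 0.37, 0.04, np.float64(1.34), 1.0], [3.45, 0.29, 0.04, np.float64(1.34), 1.0], [3.46, 0.2, 0.04, np.float64(1.34), 1.0], [3.46, 0.12, 0.04, np.float64(1.34), 1.0], [3.46, 0.04, 0.04, np.float64(1.34), 1.0], [3.46, -0.04, 0.04, np.float64(1.34), 1.0], [3.46, -0.12, 0.04, np.float64(1.34), 1.0], [3.46, -0.2, 0.04, np.float64(1.34), 1.0], [3.45, -0.28, 0.04, np.float64(1.34), 1.0], [3.44, -0.36, 0.04, np.float64(1.34), 1.0], [3.43, -0.44, 0.04, np.float64(1.34), 1.0], [3.42, -0.52, 0.04, np.float64(1.34), 1.0]]
```

View pics/w4.png

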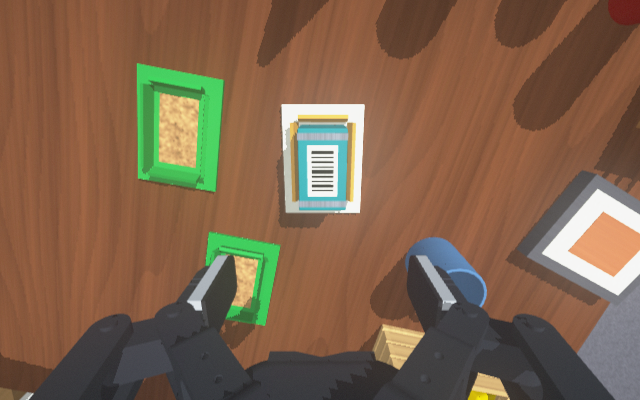

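The box is seated in the cradle at (323,170). At z = 0.062 its label fits its true size: (0.4336,-0.2972) at 14.1°. Next I go over the scanner.

Request:
{"method": "carry_out", "body": {"targets": [[3.35, 0.85, 0, 1.35, 1], [3.4, 0.75, 0, 1.35, 1], [3.4, 0.7, 0, 1.35, 1], [3.4, 0.6, 0, 1.35, 1], [3.4, 0.55, 0, 1.35, 1], [3.4, 0.45, 0, 1.35, 1], [3.4, 0.35, 0, 1.35, 1], [3.4, 0.3, 0, 1.35, 1], [3.4, 0.2, 0, 1.35, 1], [3.4, 0.1, 0, 1.35, 1], [3.4, 0.05, 0, 1.35, 1], [3.4, -0.05, 0, 1.35, 1]]}}

```text
t: 13.3
eef_pos: [0.4351, 0.1164, 0.2676]
tool_rot: [-0.0, 0.72, 0.694, -0.001]
contact_force: [0.5, 0.0, 0.0]
gripper_width: 0.999
grasp_force: 0.0
```

Request:
{"method": "carry_out", "body": {"targets": [[3.4, -0.1, 0, 1.35, 1], [3.4, -0.2, 0, 1.35, 1], [3.4, -0.3, 0, 1.35, 1], [3.4, -0.35, 0, 1.35, 1], [2.5, -0.45, 0, 1.35, 1], [1.5, -0.5, 0, 1.35, 1], [0, 0, 0, 0, 1], [0, 0, 0, 0, 1], [0, 0, 0, 0, 1], [0, 0, 0, 0, 1]]}}

```text
t: 14.3
eef_pos: [0.4324, 0.2913, 0.2683]
tool_rot: [0.0, 0.768, 0.641, -0.0]
contact_force: [0.1, -0.1, 0.2]
gripper_width: 1.007
grasp_force: 0.0
```

```bash
python3 - <<'E'
from station import bot,imaging
import cv2
from h import *
plan([.435,.327,.2],-10.1,4)
c=imaging.calibration("wrist");im=imaging.read_camera("wrist");np.save("w5.npy",c);cv2.imwrite("pics/w5.png",im[:,:,::-1])
print(proj(c,[[.435,.327,.106],[.435,.327,0.036]]).round())
E
```

```text
at [0.4324 0.2913 0.2683] yaz -10.29 tilt [-0. -0.] F [ 0.1 -0.1  0.2] w 1.007 g 0.0 t 14.3
[[0.89, -0.1, 1.71, np.float64(-0.05), 1.0], [0.89, -0.1, 1.71, np.float64(-0.05), 1.0], [0.89, -0.09, 1.71, np.float64(-0.05), 1.0], [0.89, -0.09, 1.71, np.float64(-0.05), 1.0]]
[[319. 145.]
 [319. 137.]]
```

View pics/w5.png

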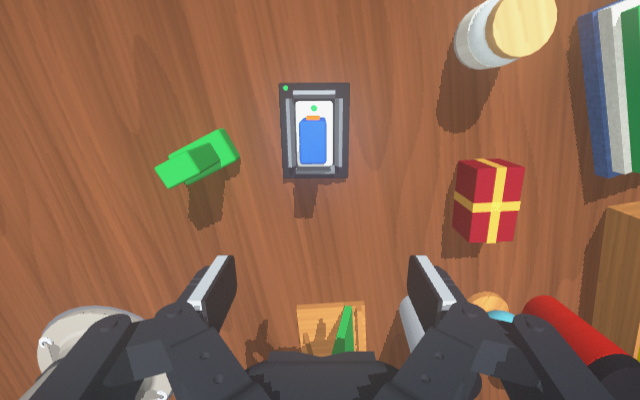

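The scanner is at (314,135) in its black dock. The green look-alike is at (197,158) and the burgundy box at (488,200). I measure the handle top.

```bash
python3 - <<'E'
import cv2
from h import *
c=np.load("w5.npy",allow_pickle=True).item();im=cv2.imread("pics/w5.png").astype(int)
b,g,r=im[...,0],im[...,1],im[...,2]
k=(b-r>70)&(b>120)
print(im[125:170:4,313].tolist())
for t in (200,225,110):
    quad(c,(b-r>70)&(b>t),290,105,340,175,.106,f"top b>{t}")
quad(c,im.max(2)<95,270,75,358,185,.005,"dock")
quad(c,im.min(2)>170,290,92,340,172,.036,"head")
E
```

```text
[[245, 154, 88], [245, 154, 90], [245, 155, 90], [245, 154, 89], [245, 153, 87], [245, 149, 84], [245, 150, 83], [244, 150, 84], [244, 149, 82], [244, 146, 82], [204, 204, 196], [113, 105, 104]]
top b>200 428.8 332.6 [46.1 26.4] 79.9
top b>225 428.9 333.1 [45.  26.4] 79.9
top b>110 428.8 332.6 [46.1 26.4] 79.9
dock 428.0 329.4 [124.1  89.9] 80.3
head 430.1 336.1 [87.8 62.3] 79.7
```

```bash
python3 -c "
from h import *
plan([.4286,.331,.14],-9.9,10)"
```

```text
at [0.4324 0.2915 0.2683] yaz -10.28 tilt [-0.  0.] F [ 0.1  0.6 -0.3] w 1.0 g 0.0 t 14.35
[[0.38, -0.11, 1.28, np.float64(-0.04), 1.0], [0.38, -0.11, 1.28, np.float64(-0.04), 1.0], [0.38, -0.11, 1.28, np.float64(-0.04), 1.0], [0.38, -0.11, 1.28, np.float64(-0.04), 1.0], [0.38, -0.11, 1.28, np.float64(-0.04), 1.0], [0.38, -0.11, 1.28, np.float64(-0.04), 1.0], [0.38, -0.11, 1.28, np.float64(-0.04), 1.0], [0.38, -0.11, 1.28, np.float64(-0.04), 1.0], [0.38, -0.11, 1.28, np.float64(-0.04), 1.0], [0.38, -0.11, 1.28, np.float64(-0.04), 1.0]]
```

Request:
{"method": "carry_out", "body": {"targets": [[0.4, -0.1, 1.3, 0, 1], [0.4, -0.1, 1.3, 0, 1], [0.4, -0.1, 1.3, 0, 1], [0.4, -0.1, 1.3, 0, 1], [0.4, -0.1, 1.3, 0, 1], [0.4, -0.1, 1.3, 0, 1], [0.4, -0.1, 1.3, 0, 1], [0.4, -0.1, 1.3, 0, 1], [0.4, -0.1, 1.3, 0, 1], [0.3, -0.1, 1.1, -0.4, 1], [0, 0, 0, 0, 1], [0, 0, 0, 0, 1]]}}

```text
t: 15.55
eef_pos: [0.4292, 0.3327, 0.1402]
tool_rot: [0.0, 0.765, 0.644, -0.0]
contact_force: [-0.6, -0.7, 0.9]
gripper_width: 1.001
grasp_force: 0.0
```

```bash
python3 - <<'E'
from station import bot,imaging
import cv2
from h import *
plan([.4286,.331,.06],-9.9,8)
c=imaging.calibration("wrist");im=imaging.read_camera("wrist")[:,:,::-1].astype(int);np.save("w6.npy",c);cv2.imwrite("pics/w6.png",im)
p=proj(c,[[.4286,.331,.106]])[0].round();print(p)
b,g,r=im[...,0],im[...,1],im[...,2]
for z in (.096,.106,.116): quad(c,(b-r>70)&(b>200),240,150,400,400,z,f"top {z}")
quad(c,im.min(2)>185,240,100,400,330,.036,"head")
# height of the handle top from the two wrist places (centroids of the top face)
c5=np.load("w5.npy",allow_pickle=True).item();i5=cv2.imread("pics/w5.png").astype(int)
E
```

```text
at [0.4292 0.3327 0.1402] yaz -9.8 tilt [-0. -0.] F [-0.6 -0.7  0.9] w 1.001 g 0.0 t 15.55
[[-0.02, -0.0, 1.0, np.float64(0.01), 1.0], [-0.02, -0.0, 1.0, np.float64(0.01), 1.0], [-0.02, -0.0, 1.0, np.float64(0.01), 1.0], [-0.02, -0.0, 1.0, np.float64(0.01), 1.0], [-0.02, -0.0, 1.0, np.float64(0.01), 1.0], [-0.02, -0.0, 1.0, np.float64(0.01), 1.0], [-0.02, -0.0, 1.0, np.float64(0.01), 1.0], [-0.02, -0.0, 1.0, np.float64(0.01), 1.0]]
[323. 232.]
top 0.096 429.9 335.4 [62.2 28.8] 80.9
top 0.106 430.5 339.6 [58.9 27.3] 80.9
top 0.116 431.1 343.7 [55.5 25.7] 80.9
head 429.4 333.4 [80.1 44.7] 80.1[ WARN:0@0.865] global loadsave.cpp:1063 imwrite_ Unsupported depth image for selected encoder is fallbacked to CV_8U.
```

The head outline reads 80 × 45 mm at z = 0.036, centred on (0.4294,0.3334) at 80.1°. The handle and dock agree, and the TCP is already over it, so I go straight down.

Request:
{"method": "carry_out", "body": {"targets": [[0, 0, 1, 0, 1], [0, 0, 1, 0, 1], [0, 0, 1, 0, 1], [0, 0, 1, 0, 1], [0, 0, 1, 0, 1], [0, 0, 1, 0, 1], [0, 0, 1, 0, 1], [0, 0, 0.6, 0, 1], [0, 0, 0.4, 0, 1], [0, 0, 0, 0, 1], [0, 0, 0, 0, 1]]}}

```text
t: 16.7
eef_pos: [0.4293, 0.3329, 0.0605]
tool_rot: [-0.0, 0.765, 0.644, 0.0]
contact_force: [-0.1, 0.1, -0.1]
gripper_width: 1.002
grasp_force: 0.0
```

Request:
{"method": "carry_out", "body": {"targets": [[0, 0, 0, 0, 0], [0, 0, 0, 0, -0.3], [0, 0, 0, 0, -0.6], [0, 0, 0, 0, -0.8], [0, 0, 0, 0, -1], [0, 0, 0, 0, -1], [0, 0, 0, 0, -1], [0, 0, 0, 0, -1], [0, 0, 0, 0, -1], [0, 0, 0, 0, -1]], "force": 45}}

```text
t: 17.7
eef_pos: [0.4293, 0.3328, 0.0604]
tool_rot: [0.0, 0.765, 0.644, 0.0]
contact_force: [0.3, -0.0, 3.1]
gripper_width: 0.325
grasp_force: 50.2
```

Handle gripped (0.325 × 85 is 28 mm). I lift straight up.

Request:
{"method": "carry_out", "body": {"targets": [[0, 0, -0.6, 0, -1], [0, 0, -1.2, 0, -1], [0, 0, -2, 0, -1], [0, 0, -2.5, 0, -1], [0, 0, -2.5, 0, -1], [0, 0, -2.5, 0, -1], [0, 0, -2.5, 0, -1], [0, 0, -2.5, 0, -1], [0, 0, -2.5, 0, -1], [0, 0, -1.7, 0, -1], [0, 0, -1, 0, -1], [0, 0, 0, 0, -1]]}}

```text
t: 18.9
eef_pos: [0.4295, 0.3331, 0.2769]
tool_rot: [-0.0, 0.765, 0.644, 0.001]
contact_force: [0.3, 0.1, -1.4]
gripper_width: 0.322
grasp_force: 49.6
```

```bash
python3 -c "
from h import *
plan([.4336,-.2972,.28],14.1,24,-1)"
```

```text
at [0.4295 0.3331 0.2769] yaz -9.8 tilt [0.002 0.001] F [ 0.3  0.1 -1.4] w 0.322 g 49.6 t 18.9
[[-2.58, 0.46, -0.01, np.float64(-1.0), -1], [-2.59, 0.42, -0.01, np.float64(-1.0), -1], [-2.6, 0.37, -0.01, np.float64(-1.0), -1], [-2.61, 0.33, -0.01, np.float64(-1.0), -1], [-2.61, 0.28, -0.01, np.float64(-1.0), -1], [-2.62, 0.24, -0.01, np.float64(-1.0), -1], [-2.62, 0.19, -0.01, np.float64(-1.0), -1], [-2.62, 0.15, -0.01, np.float64(-1.0), -1], [-2.62, 0.1, -0.01, np.float64(-1.0), -1], [-2.63, 0.06, -0.01, np.float64(-1.0), -1], [-2.63, 0.01, -0.01, np.float64(-1.0), -1], [-2.63, -0.04, -0.01, np.float64(-1.0), -1], [-2.62, -0.08, -0.01, np.float64(-1.0), -1], [-2.62, -0.13, -0.01, np.float64(-1.0), -1], [-2.62, -0.17, -0.01, np.float64(-1.0), -1], [-2.62, -0.22, -0.01, np.float64(-1.0), -1], [-2.61, -0.26, -0.01, np.float64(-1.0), -1], [-2.61, -0.31, -0.01, np.float64(-1.0), -1], [-2.6, -0.35, -0.01, np.float64(-1.0), -1], [-2.6, -0.4, -0.01, np.float64(-1.0), -1], [-2.59, -0.44, -0.01, np.float64(-1.0), -1], [-2.58, -0.49, -0.01, np.float64(-1.0), -1], [-2.57, -0.53, -0.01, np.float64(-1.0), -1], [-2.56, -0.58, -0.01, np.float64(-1.0), -1]]
```

Request:
{"method": "carry_out", "body": {"targets": [[-2.6, 0.6, -0.1, -1, -1], [-2.6, 0.55, -0.1, -1, -1], [-2.6, 0.5, 0, -1, -1], [-2.6, 0.5, 0, -1, -1], [-2.6, 0.45, 0, -1, -1], [-2.6, 0.4, 0, -1, -1], [-2.6, 0.35, 0, -1, -1], [-2.6, 0.3, 0, -1, -1], [-2.6, 0.25, 0, -1, -1], [-2.6, 0.2, 0, -1, -1], [-2.6, 0.15, 0, -1, -1], [-2.6, 0.1, 0, -1, -1]]}}

```text
t: 20.1
eef_pos: [0.4481, 0.0167, 0.2763]
tool_rot: [-0.001, 0.693, 0.721, -0.001]
contact_force: [0.9, 0.4, -1.4]
gripper_width: 0.319
grasp_force: 49.7
```

Request:
{"method": "carry_out", "body": {"targets": [[-2.6, -0.25, 0, -1, -1], [-2.6, -0.3, 0, -1, -1], [-2.6, -0.3, 0, -1, -1], [-2.6, -0.35, 0, -1, -1], [-2.6, -0.4, 0, -1, -1], [-2.6, -0.45, 0, -1, -1], [-2.6, -0.5, 0, -1, -1], [-2.6, -0.55, 0, -1, -1], [-2.6, -0.6, 0, -1, -1], [-2.6, -0.6, 0, -1, -1], [-2.6, -0.65, 0, -1, -1], [-2.0, -0.5, 0, -1, -1]]}}

```text
t: 21.3
eef_pos: [0.4345, -0.2943, 0.2763]
tool_rot: [-0.001, 0.614, 0.789, -0.001]
contact_force: [0.2, -0.0, -1.9]
gripper_width: 0.323
grasp_force: 49.7
```

Request:
{"method": "carry_out", "body": {"targets": [[0, 0, 0, 0, -1], [0, 0, 0, 0, -1], [0, 0, 0, 0, -1], [0, 0, 0, 0, -1]]}}

```text
t: 21.7
eef_pos: [0.4358, -0.2919, 0.277]
tool_rot: [-0.0, 0.614, 0.79, 0.0]
contact_force: [-0.7, 0.2, -2.0]
gripper_width: 0.324
grasp_force: 49.7
```

```bash
python3 - <<'E'
from station import bot,imaging
import cv2
from h import *
plan([.4336,-.2972,.16],14.1,10,-1)
c=imaging.calibration("wrist");im=imaging.read_camera("wrist")
s=imaging.read_camera("side")
m=np.zeros((600,640,3),np.uint8);m[:400]=im;m[400:,:320]=s[150:350,150:470];m[400:,320:]=imaging.read_camera("scene")[130:330,150:470]
cv2.imwrite("pics/v7.png",m[:,:,::-1])
E
```

```text
at [ 0.4358 -0.2919  0.277 ] yaz 14.29 tilt [ 0.001 -0.   ] F [-0.7  0.2 -2. ] w 0.324 g 49.7 t 21.7
[[-0.05, -0.03, 1.17, np.float64(0.02), -1], [-0.05, -0.03, 1.17, np.float64(0.02), -1], [-0.05, -0.03, 1.17, np.float64(0.02), -1], [-0.05, -0.03, 1.17, np.float64(0.02), -1], [-0.05, -0.03, 1.17, np.float64(0.02), -1], [-0.05, -0.03, 1.17, np.float64(0.02), -1], [-0.05, -0.03, 1.17, np.float64(0.02), -1], [-0.05, -0.03, 1.17, np.float64(0.02), -1], [-0.05, -0.03, 1.17, np.float64(0.02), -1], [-0.05, -0.03, 1.17, np.float64(0.02), -1]]
```

View pics/v7.png

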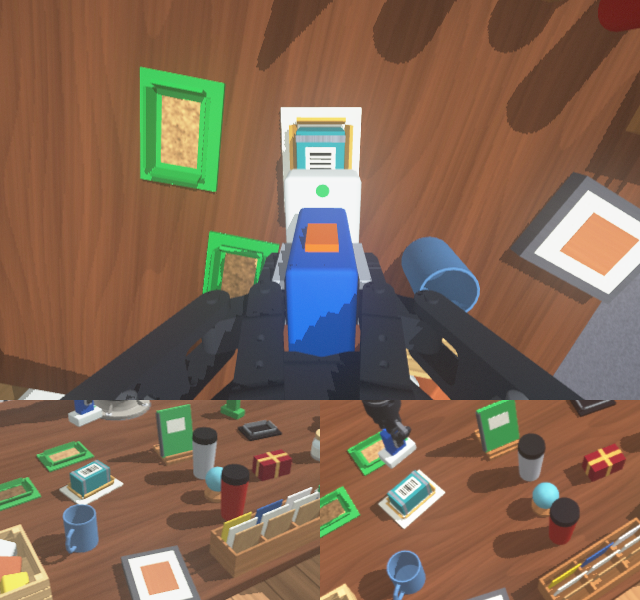

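The wrist view shows the scanner upright in the grip (handle about (322,270)) and square to the seated box at (320,150). The other goods stand as before. I lower it to TCP z = 0.128, which puts the underside about 15 mm above the label.

Request:
{"method": "carry_out", "body": {"targets": [[-0.1, -0.1, 1, 0, -1], [-0.1, -0.1, 1.5, 0, -1], [-0.1, -0.1, 2, 0, -1], [-0.1, 0, 2, 0, -1], [-0.1, 0, 2, 0, -1], [0, 0, 1.5, 0, -1], [0, 0, 1.2, 0, -1], [0, 0, 0.8, 0, -1], [0, 0, 0.5, 0, -1], [0, 0, 0.3, 0, -1], [0, 0, 0, 0, -1], [0, 0, 0, 0, -1]]}}

```text
t: 23.05
eef_pos: [0.4342, -0.2989, 0.1497]
tool_rot: [0.0, 0.614, 0.789, 0.0]
contact_force: [1.2, -0.1, -1.5]
gripper_width: 0.321
grasp_force: 49.7
```

```bash
python3 -c "
from h import *
plan([.4336,-.2972,.128],14.1,4,-1)"
```

```text
at [ 0.4342 -0.2989  0.1497] yaz 14.2 tilt [-0.001  0.001] F [ 1.2 -0.1 -1.5] w 0.321 g 49.7 t 23.05
[[0.04, -0.0, 0.54, np.float64(0.03), -1], [0.04, -0.0, 0.54, np.float64(0.03), -1], [0.04, -0.0, 0.54, np.float64(0.03), -1], [0.04, -0.0, 0.54, np.float64(0.03), -1]]
```

Request:
{"method": "carry_out", "body": {"targets": [[0.1, 0, 0.5, 0, -1], [0.1, 0, 0.5, 0, -1], [0, 0, 0.4, 0, -1], [0, 0, 0.3, 0, -1], [0, 0, 0.2, 0, -1], [0, 0, 0.2, 0, -1], [0, 0, 0, 0, -1], [0, 0, 0, 0, -1], [0, 0, 0, 0, -1], [0, 0, 0, 0, -1]]}}

```text
t: 24.05
eef_pos: [0.4335, -0.2968, 0.1284]
tool_rot: [0.0, 0.614, 0.789, 0.0]
contact_force: [0.1, 0.5, -1.9]
gripper_width: 0.319
grasp_force: 49.7
```

```bash
python3 - <<'E'
from station import bot,imaging
import cv2
from h import *
plan([.4336,-.2972,.128],14.1,4,-1)
a=imaging.read_camera("side");b=imaging.read_camera("scene")
f=lambda i,x,y:cv2.resize(i[y:y+100,x:x+100],None,fx=4,fy=4,interpolation=cv2.INTER_CUBIC)
cv2.imwrite("pics/v8.png",np.hstack([f(a,190,170),f(b,190,170)])[:,:,::-1])
E
```

```text
at [ 0.4335 -0.2968  0.1284] yaz 14.2 tilt [-0.  0.] F [ 0.1  0.5 -1.9] w 0.319 g 49.7 t 24.05
[[-0.01, -0.0, 0.01, np.float64(0.02), -1], [-0.01, -0.0, 0.01, np.float64(0.02), -1], [-0.01, -0.0, 0.01, np.float64(0.02), -1], [-0.01, -0.0, 0.01, np.float64(0.02), -1]]
```

View pics/v8.png

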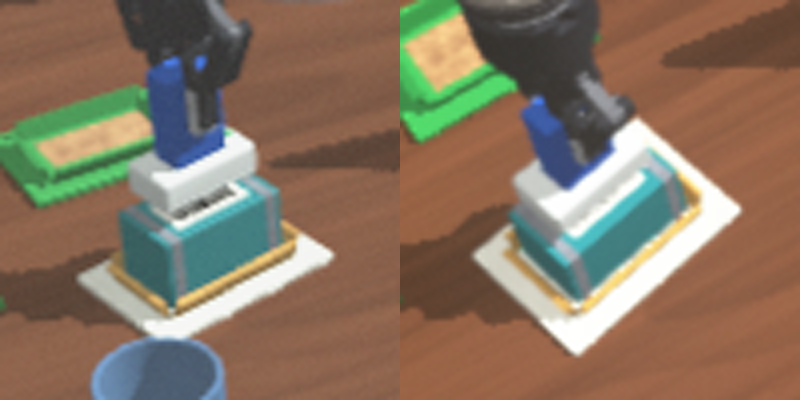

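The side crop shows the box seated and the scanner's head (about (195,168)) hovering upright over the label with a visible gap. There is no outside force beyond the scanner's weight, so I hand in.

```bash
python3 -c "
from station import bot
print(bot.hand_in())"
```

```text
the job is handed in; nothing more can be done
None
```

I handed the job in at about 24 s: the gift box is released and seated in the brass-lipped cradle, and the scanner is held still and upright about 15 mm above the middle of its label; no verdict came back.

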